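# Free the ratchet pawl and push the shaker's clamp arm down

### The arm

A 6-joint arm with a two-finger parallel gripper is mounted at the origin on the work surface. World frame = base frame: x ahead of the robot, y to its left, z up, the work surface at z = 0. Lengths are in m, angles in degrees, forces in N, time in s.
With the tool pointing down it reaches from about 0.375 to 0.9 m from the base axis. Payload 3.1 kg.
Tool frame: the origin (TCP) lies between the finger pads; the fingertips stand 11 mm ahead of it and the grasp point (between the pads) lies 8 mm behind it; z points along the fingers, y is the direction in which the jaws open and shut (so a half turn about z gives the same grasp; the last joint's range is limited). The gripper opens to 87 mm and grips with 3 to 60 N. Pads are 19 mm wide; open, the fingers measure 117 mm over their backs; the gripper's body (75 mm by 190 mm) begins 51 mm behind the grasp point.
Start: joints at [-10.227, 30.224, 82.088, -0, 67.689, -10.227], TCP at [0.625, 0, 0.234] pointing down, gripper open.
Joint ranges: [-176.69, 176.69], [-43.24, 126.21], [12.49, 139.97], [-82, 262], [0, 151.66], [-163.58, 163.58]. Speed limits (degrees/s): [159.86, 159.86, 180, 180, 180, 180].

### API

Orientations are given as a 3x3 rotation matrix whose columns are the frame's x, y, z axes.
In Python, from rig import bot, vision gives the robot as it stands. The module is installed in compiled form; this text tells all that it offers.
- The arm moves only by the tool jog_arm, never from a script. Its argument "rows" is a list of rows, each an object with "dp": the shift along the tool's x, y, z in mm, a list of three; "turn": the turn, a rotation vector about the tool's x, y, z in degrees, a list of three; "grip": the opening, from 0 (shut) to 1 (fully open). A call has 1 to 10 rows; each row is the pose to reach, as a shift and turn from the pose commanded when the call began, along the tool's axes at that moment; what a row does not reach only later rows make up. A row lasts 1/10 s, in which the tool goes at most 50 mm and 8.59 degrees, less where a joint would pass 70% of its speed; a pose out of reach is approached as far as the arm can. A call with a gripper value outside its range is refused whole. The fingers move at their own pace and stop on an object; the grip force is fixed at half the most. Time passes only in rows, so rows that repeat a pose let the fingers close. It gives the time, the measured TCP pose, the force and the opening at its end, in the units of the state.
- bot.read_state(): the state, without advancing time (a new reading comes with each control period).
- vision.capture(name): name is "scene" or "side" or "wrist"; returns (picture, depth): 420x560x3 uint8, red, green, blue; 420x560 float32, m along the optical axis (not along the pixel's ray), 0 where there is no reading.
- vision.camera_info(name): a dict with "vertical_fov" (degrees; the focal length in pixels is half the picture's height over the tangent of half this angle, whatever the lens; pixels are square), "cx", "cy" (the principal point, pixels), "k1" (the pictures are not rectified: a ray, as slopes to the right and down, at radius r is drawn at 1 + k1 r^2 times it, then the intrinsics apply), "position" and "rotation" of the camera in the world. Camera axes: x right, y down, z forward; pixel columns grow to the right and rows downward; lengths in m; the calibration is good to about 2 mm. A picture is of the moment at which its call begins: read the wrist's pose just before it. camera_info takes no time and is no camera call; for the wrist camera it gives the pose at the moment of the call.
- bot.hand_in(): hands the job in, once; it reports no verdict.
The state is a dict: "time_s": time; "joint_positions": joint angles; "qvel": joint speeds; "tau": joint torques, N m; "position": TCP position; "tcp_rot": TCP orientation; "force": force on the tool from outside, world axes, zero at the start; "moment": the same for the moment, N m; "opening": opening from 0.0 (shut) to 1.0 (fully open).
Only numpy, scipy, OpenCV 4.12 (cv2) and the standard library are available. Lean on these libraries where they do the work, as an engineer would, in place of code of your own. Each camera call takes 0.05 s, during which the arm holds its last target.

### The job

Get the microplate clamped on the shaker: press the red pawl pad down to its stop so that the pawl comes free of the ratchet teeth, then push the raised clamp arm, with the blue bar at its end, all the way down onto the plate. Do not force the arm past the engaged pawl, leave the pawl pressed free and the plate in its nest, and leave the other things on the bench where they stand.

Things in the scene. Friction and masses are not known exactly. Their poses are not given: they have to be found in the camera images.
- shaker: White microplate shaker with a blue band, fixed to the bench: housing 180 mm (its x) by 300 mm (its y), deck 55 mm above the bench. Origin: centre of its underside, on the bench; z up. The plate lies on its -y half, the clamp arm's hinge and the pawl stand on its +y half.
- clamp_hinge (a point): Axis of the clamp arm, parallel to the shaker's x, at shaker (0, 60, 100) mm. Axes as the shaker's.
- clamp (a joint): Angle of the clamp arm (rad). 0: level, fully down on the plate, at its stop; grows as the arm is raised, to 0.95. The arm reaches from the hinge towards the shaker's -y. Stiff hinge (0.6 Nm of friction): it stays where it is left, and takes about 2 to 4 N at the bar to push down. While the pawl is engaged the teeth stop the arm at about 0.6.
- bar_mid (a point): Centre of the blue round cross bar at the arm's free end, 18 mm in diameter, 56 mm long along the shaker's x. It is 215 mm from the hinge axis along the arm and 8 mm above the arm's centre line: at angle q it stands at shaker y = 60 - 215 cos q + 8 sin q, z = 100 + 215 sin q + 8 cos q (mm). The arm is 26 mm wide, 14 mm thick; a toothed steel disc (radius 53 mm) turns about its hinge.
- pawl (a joint): Angle of the ratchet pawl (rad). 0: engaged in the teeth; grows as the red pad is pressed down, to the stop at 0.45; clear of the teeth from about 0.25. No spring: friction (about 2 to 5 N at the pad) keeps it where it is left.
- pawl_hinge (a point): Axis of the pawl, parallel to the shaker's x, at shaker (0, 106, 70) mm. Axes as the shaker's.
- pad_top (a point): Middle of the upper face of the pawl's red thumb pad: 28 mm (along x) by 30 mm, 7 mm thick. Engaged, it stands 54 mm outward (+y) of the pawl's axis and 28 mm above it, sloping up outwards by 0.43 rad; pressed to its stop it is level, 61 mm outward and 2 mm above the axis, about 10 mm clear of the deck below.
- nest (a point): Centre of the plate's nest on the shaker's platform, at shaker (0, -55, 65) mm.
- plate: Loose lidded microplate, 85.5 by 127.5 mm, 16 mm high, lying in the nest. Origin: centre of its underside. It stays there.
- tip_box: Loose blue pipette-tip box with a clear lid, 85 x 120 x 64 mm, beyond the shaker. Origin: centre of its underside. Bystander.
- wash_bottle: Loose pale yellow bottle with a white cap, 56 mm in diameter, 130 mm high, beyond the shaker. Origin: centre of its underside. Bystander.
- marker: Loose black pen with a red cap, 14 mm thick, 130 mm long along its y, lying between shaker and robot. Origin: 13 mm from the pen's middle, on its underside. Bystander.
- beaker: Loose glass beaker, 66 mm across, 85 mm high. Origin: centre of its underside. Bystander.
- reagent_jar: Loose amber jar with a blue cap, 64 mm in diameter, 85 mm high. Origin: centre of its underside. Bystander.
- control_vial: Loose vial with a red cap, 44 mm in diameter, 70 mm high. Origin: centre of its underside. Bystander.
- tube_block: Loose green block holding six capped tubes, 70 x 100 mm, 60 mm high. Origin: centre of its underside. Bystander.

How it is judged:
By the outcome, as a careful person would: the job done as asked, in the order asked, and still so for the second after the job is handed in, with the robot touching nothing.
It also fails if it takes over 51 s, if anything falls off the work surface, if the arm or the gripper's body presses on something with over 40 N, if the wrist force passes 120 N, or if a joint passes its speed limit or range.

## Working session

There is one attempt and no reset: what is moved stays moved. The work goes in short steps, Python scripts to look and compute and a tool call to move; the robot and the scene stay as the last step left them, time stands still between calls to the robot, and variables do not carry over. Pictures are saved under pics/ and viewed, and the job is handed in when it is done.

Besides the shell and the picture viewer there is one more tool, called after "Emit:" as name(argument=value, ...), one argument or row to a line, values as JSON. jog_arm: Moves the arm, as the interface text tells. Its arguments: {"type":"object","properties":{"rows":{"type":"array"}},"required":["rows"]}

```bash
mkdir -p pics; cat > h.py <<'E'
from rig import bot, vision
import cv2, numpy as np
def snap(n,tag):
    i=vision.camera_info(n); p,d=vision.capture(n)
    cv2.imwrite(f'pics/{tag}.png',p[:,:,::-1]); np.savez(f'{tag}.npz',p=p,d=d,**{k:np.array(v) for k,v in i.items()})
    return i,p,d
def world(i,u,v,d):
    f=210/np.tan(np.radians(float(i['vertical_fov'])/2))
    K=np.array([[f,0,float(i['cx'])],[0,f,float(i['cy'])],[0,0,1]])
    q=cv2.undistortPoints(np.array([[[u,v]]],float),K,np.array([float(i['k1']),0,0,0]))[0,0]
    return np.array(i['rotation'])@np.array([q[0]*d,q[1]*d,d])+np.array(i['position'])
def grid(i,d):
    f=210/np.tan(np.radians(float(i['vertical_fov'])/2))
    K=np.array([[f,0,float(i['cx'])],[0,f,float(i['cy'])],[0,0,1]])
    vv,uu=np.mgrid[0:420,0:560]
    q=cv2.undistortPoints(np.stack([uu,vv],-1).reshape(-1,1,2).astype(float),K,np.array([float(i['k1']),0,0,0])).reshape(420,560,2)
    c=np.dstack([q[...,0]*d,q[...,1]*d,d]); return c@np.array(i['rotation']).T+np.array(i['position'])
E
python3 - <<'E'
from h import *
for n in('scene','side'):
    i,p,d=snap(n,n+'0'); print(n,i)
E
```

```text
scene {'vertical_fov': 53.87791919791009, 'cx': 275.5352266654034, 'cy': 211.88927825675268, 'k1': -0.06583621157197092, 'position': array([ 1.00315313, -0.4237893 ,  1.01882216]), 'rotation': array([[ 0.67274289,  0.61735873, -0.40778083],
       [ 0.73978621, -0.56987653,  0.35771092],
       [-0.01154876, -0.54231812, -0.84009386]])}
side {'vertical_fov': 43.31654485545876, 'cx': 277.83622180673865, 'cy': 213.52649861972455, 'k1': -0.16540413837532436, 'position': array([-0.14858806,  1.02217246,  1.18543449]), 'rotation': array([[-0.82855652, -0.37162242,  0.41879693],
       [-0.55985482,  0.53982588, -0.62861006],
       [ 0.00752817, -0.75530444, -0.65533086]])}
```

View pics/scene0.png

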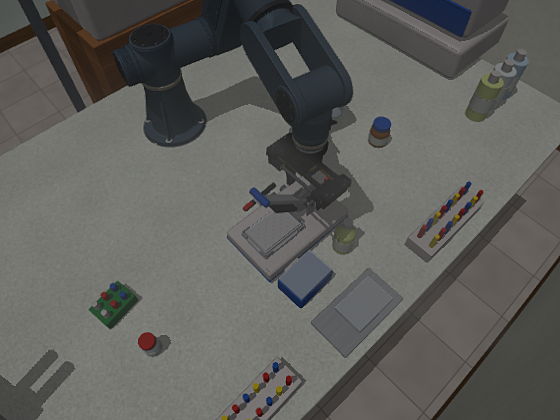

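View pics/side0.png

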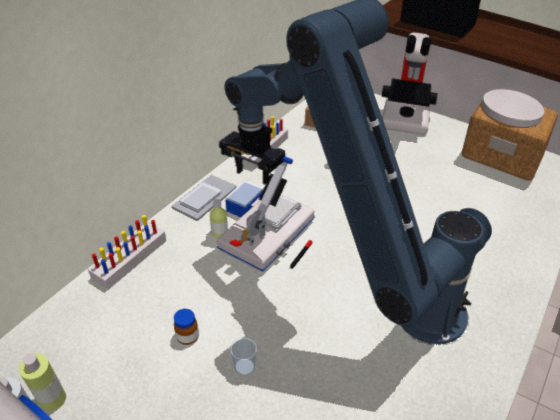

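The shaker is below the gripper. In the side view the red pad is at about (237,243), the blue bar at (287,160) and the pen at (302,253). The beaker (244,356) and jar (185,325) are well off to +y. Next I'll measure with the depth.

```bash
python3 - <<'E'
from h import *
for n in('scene0','side0'):
    z=np.load(n+'.npz'); P=grid(z,z['d']); p=z['p'].astype(int); hsv=cv2.cvtColor(z['p'],cv2.COLOR_RGB2HSV)
    print(n)
    H,S,V=[hsv[...,k].astype(int) for k in range(3)]
    box=(P[...,0]>.3)&(P[...,0]<.95)&(abs(P[...,1])<.45)&(z['d']>0)&(P[...,2]<.5)
    for nm,m in(('red',((H<8)|(H>172))&(S>150)&(V>70)),('blue',(H>105)&(H<125)&(S>150)&(V>60))):
        k,l,st,c=cv2.connectedComponentsWithStats((m&box).astype(np.uint8))
        for j in range(1,k):
            if st[j,4]>12:
                q=P[l==j]; print(nm,st[j],c[j].round(1),np.median(q,0).round(4),q.min(0).round(3),q.max(0).round(3))
    # deck plane
    m=box&(abs(P[...,2]-.055)<.004)&(S<60)
    m=cv2.morphologyEx(m.astype(np.uint8),cv2.MORPH_OPEN,np.ones((3,3)))
    k,l,st,c=cv2.connectedComponentsWithStats(m)
    for j in range(1,k):
        if st[j,4]>100:
            q=P[l==j]; print('deck',st[j],np.median(q,0).round(3),cv2.minAreaRect(q[:,:2].astype(np.float32)*1000))
    im=cv2.resize(z['p'][150:300,180:380] if n=='scene0' else z['p'][130:280,170:370],(800,600),interpolation=cv2.INTER_CUBIC)
    cv2.imwrite(f'pics/{n}z.png',im[:,:,::-1])
print(bot.read_state())
E
```

```text
scene0
red [479 190   4   4  13] [480.6 191.6] [0.8909 0.4332 0.0945] [0.887 0.427 0.093] [0.897 0.439 0.096]
red [243 202  10   9  30] [247.2 205.6] [ 0.4425 -0.0423  0.0135] [ 0.437 -0.056  0.007] [ 0.448 -0.025  0.016]
red [442 206   5   4  16] [444.2 207.4] [0.8529 0.3151 0.0943] [0.847 0.309 0.091] [0.857 0.32  0.098]
red [461 209   4   4  13] [462.6 210.4] [0.8922 0.3422 0.0946] [0.888 0.338 0.09 ] [0.896 0.35  0.099]
red [263 373   6   6  28] [265.3 375.5] [ 0.8477 -0.3265  0.0941] [ 0.842 -0.332  0.091] [ 0.854 -0.321  0.098]
red [286 376   6   6  30] [288.5 378.5] [ 0.8859 -0.294   0.0944] [ 0.88  -0.299  0.086] [ 0.891 -0.288  0.097]
red [232 405   6   6  29] [234.7 407.4] [ 0.8532 -0.4158  0.0948] [ 0.847 -0.421  0.092] [ 0.859 -0.411  0.097]
red [256 408   6   7  29] [258.5 410.9] [ 0.8909 -0.3836  0.0941] [ 0.886 -0.389  0.089] [ 0.896 -0.379  0.097]
blue [374 118   9  11  35] [377.5 123.3] [0.5221 0.4333 0.0839] [0.504 0.419 0.078] [0.544 0.45  0.088]
blue [465 182   6   7  21] [467.8 184.6] [0.8522 0.4304 0.0932] [0.846 0.426 0.079] [0.856 0.438 0.097]
blue [446 200   
[... 3012 characters left out ...]
e+01, -8.79813692e-04,
        6.76898391e+01, -1.02272303e+01]), 'qvel': array([ 0.084745  , -0.15572199, -0.30819758, -0.10860616,  0.05775436,
        0.05935452]), 'tau': array([-3.02360622e-04, -4.40987206e+01, -1.77151054e+01,  6.34850166e-02,
        5.34114777e-02, -3.85449334e-05]), 'position': array([6.24349352e-01, 1.31997948e-04, 2.32665127e-01]), 'tcp_rot': array([[ 1.26302558e-05,  9.99998097e-01, -1.95107377e-03],
       [ 9.99999943e-01, -1.19715720e-05,  3.37611933e-04],
       [ 3.37587933e-04, -1.95107793e-03, -9.99998040e-01]]), 'force': array([-0.98399631,  0.23953946,  0.19423885]), 'moment': array([ 0.04926796,  0.05961858, -0.02075964]), 'opening': 0.9993369274169327}
```

```bash
ls pics
```

```text
scene0.png
scene0z.png
side0.png
side0z.png
```

View pics/side0z.png

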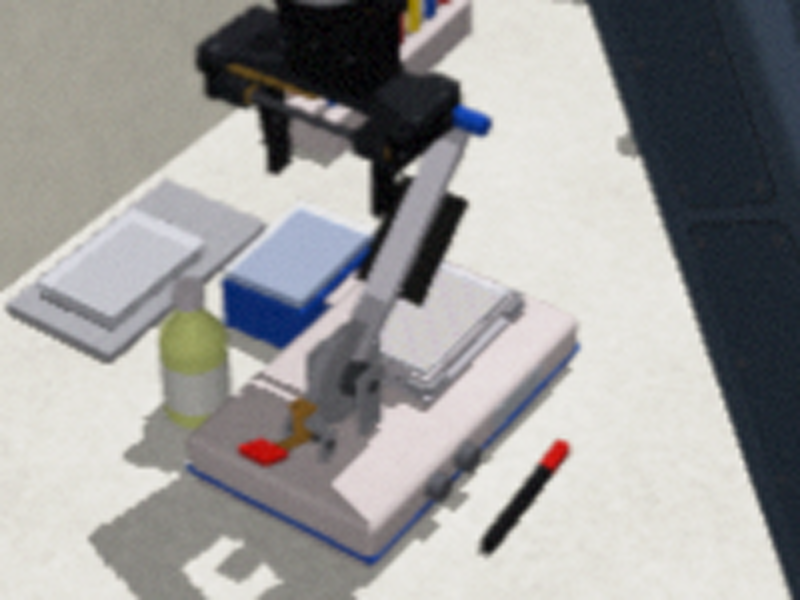

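View pics/scene0z.png

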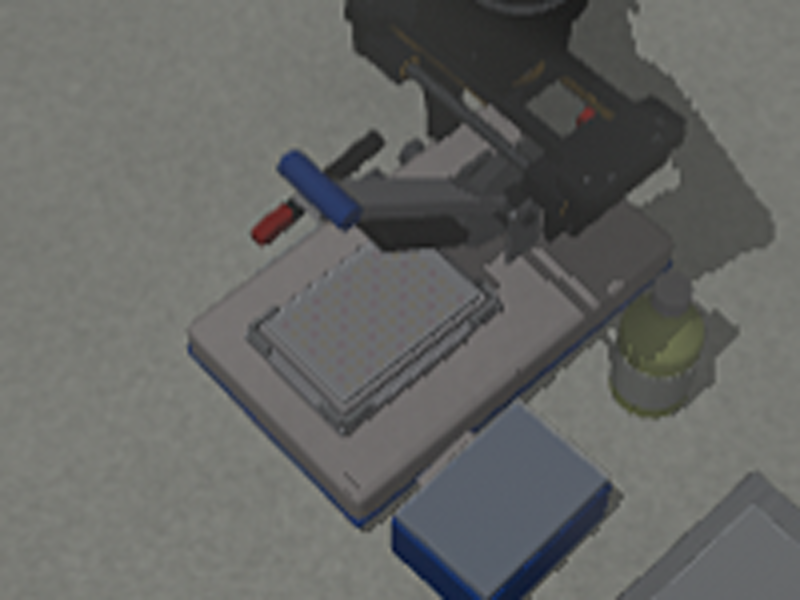

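Shaker centre is at about (0.576, -0.006) with yaw about 0. The arm angle comes out near 0.78 rad, which agrees with the bar at (0.564 on its visible part, -0.091, 0.257). I'll go over the pad with the fingers shut.

Emit:
jog_arm(
  rows=[
    {"dp":[40,-12,0],"turn":[0,0,0],"grip":0},
    {"dp":[80,-24,0],"turn":[0,0,0],"grip":0},
    {"dp":[120,-36,0],"turn":[0,0,0],"grip":0},
    {"dp":[160,-48,0],"turn":[0,0,0],"grip":0},
    {"dp":[160,-48,0],"turn":[0,0,0],"grip":0},
    {"dp":[160,-48,0],"turn":[0,0,0],"grip":0},
    {"dp":[160,-48,0],"turn":[0,0,0],"grip":0},
    {"dp":[160,-48,0],"turn":[0,0,0],"grip":0},
  ],
)

```text
time_s: 0.9
position: [0.5775, 0.1588, 0.2334]
tcp_rot: [[0.002, 1.0, -0.0], [1.0, -0.002, -0.0], [-0.0, -0.0, -1.0]]
force: [0.0, -0.3, -0.9]
opening: 0.355
```

```bash
python3 - <<'E'
from h import *
for n in('scene','side','wrist'):
    i,p,d=snap(n,n+'1'); P=grid(i,d)
    hsv=cv2.cvtColor(p,cv2.COLOR_RGB2HSV); H,S,V=[hsv[...,k].astype(int) for k in range(3)]
    for nm,m in(('red',((H<8)|(H>172))&(S>150)&(V>70)&(P[...,2]>.06)&(P[...,0]<.7)),('blue',(H>105)&(H<125)&(S>150)&(V>60)&(P[...,2]>.2)),('bottle',(H>20)&(H<45)&(S>80)&(P[...,1]<.2)&(P[...,2]>.03))):
        m=m&(P[...,0]<.8)&(P[...,0]>.3)&(abs(P[...,1])<.4)
        if m.sum()>10:
            q=P[m]; print(n,nm,m.sum(),np.median(q,0).round(4),np.percentile(q,3,0).round(4),np.percentile(q,97,0).round(4))
print(bot.read_state())
E
```

```text
scene bottle 28 [0.5971 0.1359 0.3174] [0.5382 0.1239 0.307 ] [0.6283 0.1819 0.3301]
side red 44 [0.5745 0.159  0.0999] [0.5653 0.1444 0.0915] [0.5896 0.1704 0.1037]
side blue 82 [ 0.5701 -0.0903  0.2562] [ 0.5497 -0.0983  0.2358] [0.5991 0.1719 0.2647]
side bottle 241 [0.7019 0.0855 0.0894] [0.5288 0.0606 0.0651] [0.7282 0.1857 0.3921]
wrist red 655 [0.5751 0.1601 0.0995] [0.563  0.1463 0.0929] [0.5876 0.1716 0.1041]
wrist bottle 2829 [0.5747 0.1851 0.3201] [0.4979 0.111  0.105 ] [0.6557 0.1968 0.3438]
{'time_s': 1.05, 'joint_positions': array([ 4.71030313e+00,  2.81982861e+01,  8.59705416e+01, -3.54049151e-03,
        6.58325054e+01,  4.81284310e+00]), 'qvel': array([ 0.27365308, -0.11592012,  0.17710393, -0.04485095,  0.10164108,
        0.05227003]), 'tau': array([ 7.51908193e-02, -4.19425607e+01, -1.72451305e+01,  7.52123119e-02,
        3.15369177e-02, -7.21604265e-04]), 'position': array([0.57738542, 0.15893375, 0.23348196]), 'tcp_rot': array([[ 1.76435945e-03,  9.99998443e-01, -1.85582982e-05],
       [ 9.99998442e-01, -1.76436053e-03, -5.80973946e-05],
       [-5.81300476e-05, -1.84557646e-05, -9.99999998e-01]]), 'force': array([-0.63041566, -0.10598356, -0.50746268]), 'moment': array([-0.05162028,  0.01540048, -0.00672653]), 'opening': 0.21588888085255573}
```

View pics/wrist1.png

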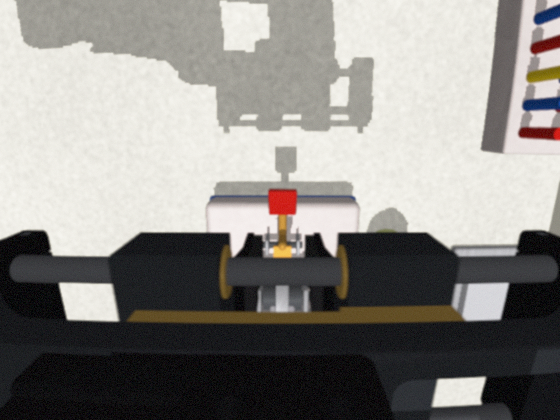

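View pics/side1.png

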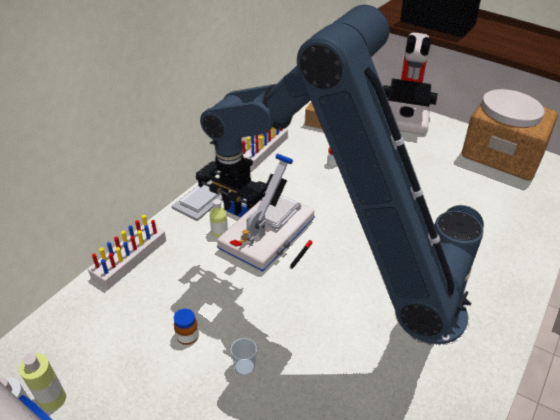

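The wrist view shows the pad at (283,201), which puts it at world (0.575, 0.159, 0.0985). Now I'll descend to just above it.

Emit:
jog_arm(
  rows=[
    {"dp":[4,-2,20],"turn":[0,0,0],"grip":0},
    {"dp":[4,-2,45],"turn":[0,0,0],"grip":0},
    {"dp":[4,-2,70],"turn":[0,0,0],"grip":0},
    {"dp":[4,-2,90],"turn":[0,0,0],"grip":0},
    {"dp":[4,-2,105],"turn":[0,0,0],"grip":0},
    {"dp":[4,-2,108],"turn":[0,0,0],"grip":0},
    {"dp":[4,-2,108],"turn":[0,0,0],"grip":0},
  ],
)

```text
time_s: 1.75
position: [0.575, 0.1636, 0.1252]
tcp_rot: [[0.001, 1.0, -0.001], [1.0, -0.001, -0.0], [-0.0, -0.001, -1.0]]
force: [-0.7, 0.3, 0.7]
opening: 0.004
```

```bash
python3 - <<'E'
from h import *
for n in ('wrist','side'): 
    z=snap(n,n+'2')
im=cv2.resize(z[1][170:290,170:330],(800,600),interpolation=cv2.INTER_CUBIC); cv2.imwrite('pics/side2z.png',im[:,:,::-1])
s=bot.read_state();print(s['position'],s['force'],s['opening'])
E
```

```text
[0.5757704  0.16386218 0.12637436] [ 0.42124032 -0.13001834  0.75949229] 0.006775159095913225
```

View pics/wrist2.png

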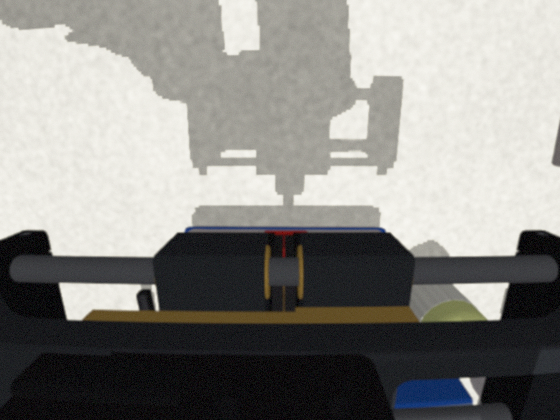

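View pics/side2z.png

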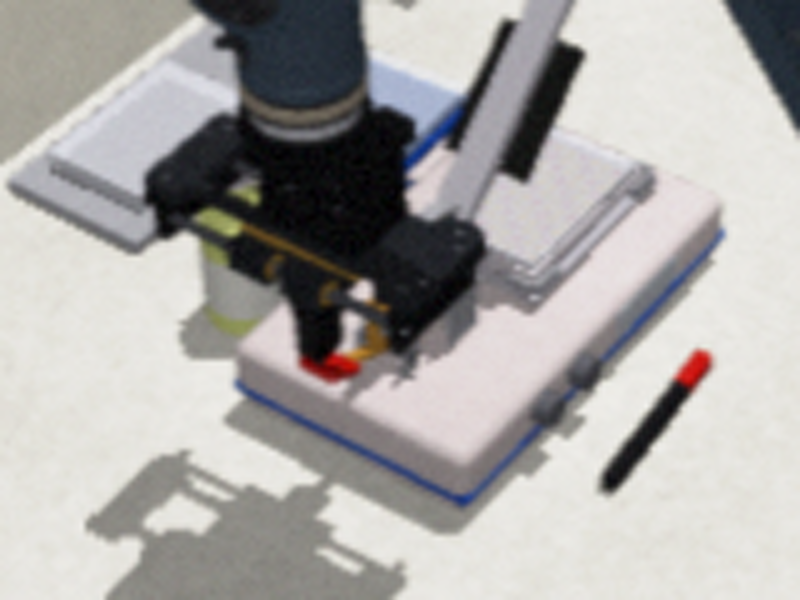

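The shut fingertips (315,350 in the zoomed side view) stand just above the red pad (330,368). Now I'll press.

Emit:
jog_arm(
  rows=[
    {"dp":[0,0,5],"turn":[0,0,0],"grip":0},
    {"dp":[0,0,10],"turn":[0,0,0],"grip":0},
    {"dp":[0,0,14],"turn":[0,0,0],"grip":0},
    {"dp":[0,0,18],"turn":[0,0,0],"grip":0},
    {"dp":[0,0,22],"turn":[0,0,0],"grip":0},
    {"dp":[0,0,26],"turn":[0,0,0],"grip":0},
    {"dp":[0,0,30],"turn":[0,0,0],"grip":0},
    {"dp":[0,0,34],"turn":[0,0,0],"grip":0},
    {"dp":[0,0,37],"turn":[0,0,0],"grip":0},
    {"dp":[0,0,37],"turn":[0,0,0],"grip":0},
  ],
)

```text
time_s: 2.85
position: [0.5745, 0.1638, 0.0878]
tcp_rot: [[-0.0, 1.0, -0.002], [1.0, 0.0, -0.0], [-0.0, -0.002, -1.0]]
force: [-0.2, 0.0, 0.0]
opening: 0.007
```

Emit:
jog_arm(
  rows=[
    {"dp":[0,0,2],"turn":[0,0,0],"grip":0},
    {"dp":[0,0,4],"turn":[0,0,0],"grip":0},
    {"dp":[0,0,5],"turn":[0,0,0],"grip":0},
    {"dp":[0,0,5],"turn":[0,0,0],"grip":0},
  ],
)

```text
time_s: 3.25
position: [0.5749, 0.164, 0.0836]
tcp_rot: [[-0.0, 1.0, -0.0], [1.0, 0.0, -0.0], [-0.0, -0.0, -1.0]]
force: [-0.8, 0.1, -0.3]
opening: 0.005
```

```bash
python3 - <<'E'
from h import *
z=snap('side','side3')
im=cv2.resize(z[1][170:290,170:330],(800,600),interpolation=cv2.INTER_CUBIC); cv2.imwrite('pics/side3z.png',im[:,:,::-1])
for k in range(3):
  s=bot.read_state();print(s['position'],s['force'],s['moment'],s['tau'])
E
```

```text
[0.57484543 0.1640273  0.08364165] [-0.17438607  0.44970925  1.63904248] [-0.01630762  0.05999447  0.01970857] [-2.91696796e-01 -4.44300413e+01 -1.19155830e+01 -1.90596009e-02
 -1.75325219e-01 -5.46574563e-03]
[0.57484543 0.1640273  0.08364165] [-0.17438607  0.44970925  1.63904248] [-0.01630762  0.05999447  0.01970857] [-2.91696796e-01 -4.44300413e+01 -1.19155830e+01 -1.90596009e-02
 -1.75325219e-01 -5.46574563e-03]
[0.57484543 0.1640273  0.08364165] [-0.17438607  0.44970925  1.63904248] [-0.01630762  0.05999447  0.01970857] [-2.91696796e-01 -4.44300413e+01 -1.19155830e+01 -1.90596009e-02
 -1.75325219e-01 -5.46574563e-03]
```

View pics/side3z.png

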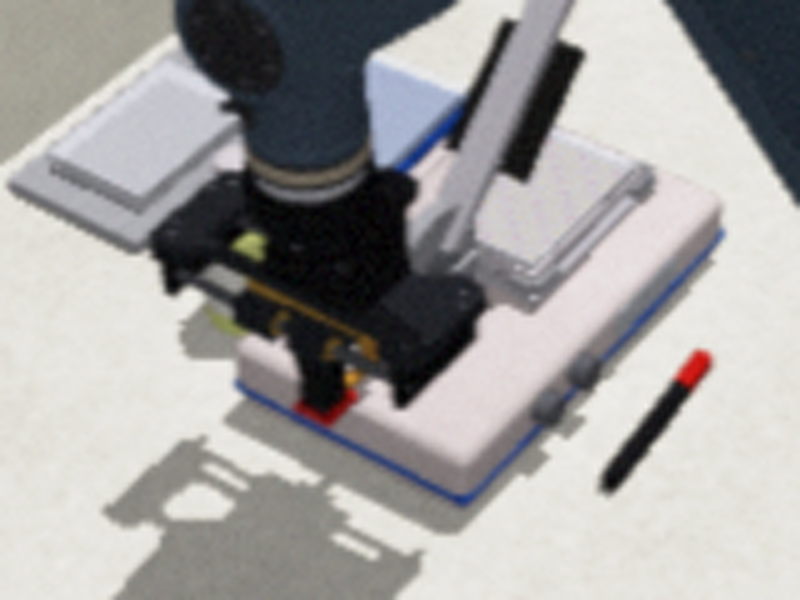

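The pad has come down and looks level (325,408). I'll press a little further until the stop shows as a force.

Emit:
jog_arm(
  rows=[
    {"dp":[0,0,1],"turn":[0,0,0],"grip":0},
    {"dp":[0,0,2],"turn":[0,0,0],"grip":0},
    {"dp":[0,0,2],"turn":[0,0,0],"grip":0},
  ],
)

```text
time_s: 3.6
position: [0.575, 0.1641, 0.0834]
tcp_rot: [[-0.0, 1.0, 0.0], [1.0, 0.0, -0.0], [-0.0, 0.0, -1.0]]
force: [-3.9, -1.0, 12.7]
opening: 0.008
```

Contact at the stop: z didn't move for 2 mm of command and the force was 12.7 N. Next: straight up, then over the bar. At the end I'll move 255 mm towards -y.

Emit:
jog_arm(
  rows=[
    {"dp":[0,0,-20],"turn":[0,0,0],"grip":0},
    {"dp":[0,0,-60],"turn":[0,0,0],"grip":0},
    {"dp":[0,0,-100],"turn":[0,0,0],"grip":0},
    {"dp":[0,0,-140],"turn":[0,0,0],"grip":0},
    {"dp":[0,0,-180],"turn":[0,0,0],"grip":0},
    {"dp":[0,0,-215],"turn":[0,0,0],"grip":0},
    {"dp":[0,0,-240],"turn":[0,0,0],"grip":0},
    {"dp":[0,0,-240],"turn":[0,0,0],"grip":0},
  ],
)

```text
time_s: 4.4
position: [0.5774, 0.1642, 0.3261]
tcp_rot: [[-0.0, 1.0, 0.01], [1.0, 0.0, 0.001], [0.001, 0.01, -1.0]]
force: [0.4, 0.6, 0.2]
opening: 0.006
```

```bash
python3 - <<'E'
from h import *
for n in('side','wrist','scene'):
    i,p,d=snap(n,n+'4'); P=grid(i,d)
    hsv=cv2.cvtColor(p,cv2.COLOR_RGB2HSV); H,S,V=[hsv[...,k].astype(int) for k in range(3)]
    for nm,m in(('red',((H<8)|(H>172))&(S>150)&(V>70)&(P[...,2]>.05)&(P[...,1]>.1)),('blue',(H>100)&(H<125)&(S>130)&(V>50)&(P[...,2]>.2)&(P[...,1]<0))):
        m=m&(P[...,0]<.7)&(P[...,0]>.5)&(abs(P[...,1])<.3)
        if m.sum()>10:
            q=P[m]; print(n,nm,m.sum(),np.median(q,0).round(4),np.percentile(q,3,0).round(4),np.percentile(q,97,0).round(4))
    if n=='side':
        im=cv2.resize(p[140:290,170:370],(800,600),interpolation=cv2.INTER_CUBIC); cv2.imwrite('pics/side4z.png',im[:,:,::-1])
s=bot.read_state();print(s['time_s'],s['position'],s['force'])
E
```

```text
side red 71 [0.5765 0.164  0.0708] [0.5641 0.1483 0.0656] [0.5898 0.1773 0.0768]
side blue 76 [ 0.5734 -0.0904  0.2576] [ 0.5494 -0.0979  0.2508] [ 0.6009 -0.0841  0.2641]
wrist red 399 [0.5747 0.1644 0.072 ] [0.562  0.1509 0.0704] [0.5875 0.1768 0.0735]
scene blue 109 [ 0.5758 -0.1003  0.2594] [ 0.5523 -0.1051  0.2539] [ 0.602  -0.0941  0.2621]
4.55 [0.57419001 0.16387529 0.32025775] [-0.3128028  0.3496424 -0.1752115]
```

View pics/side4z.png

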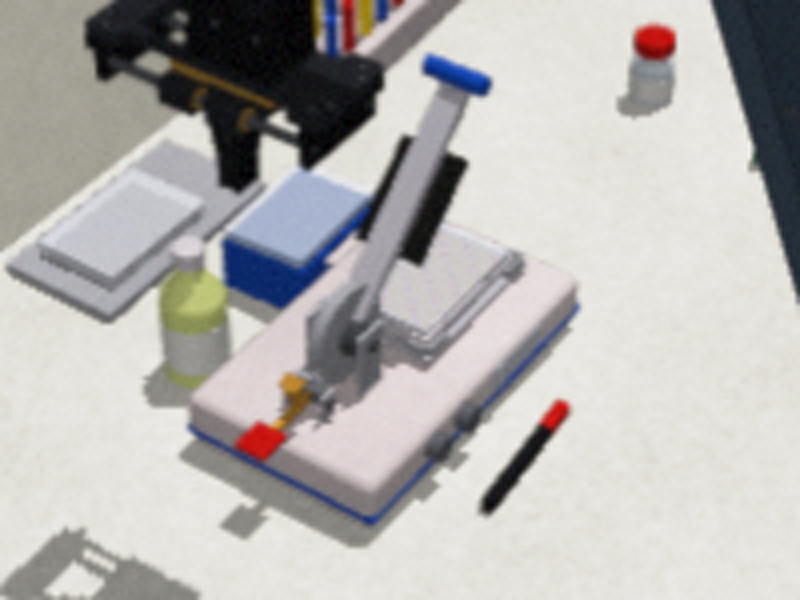

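View pics/wrist4.png

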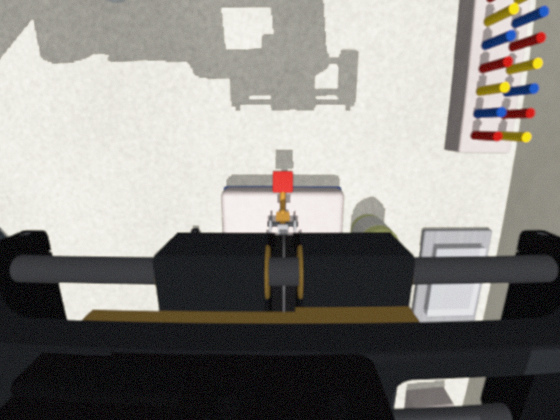

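The pad is pressed and level (260,440 in the zoom; z = 0.072, y = 0.164). The bar is still raised at about (0.576, -0.095, 0.254), so q is about 0.755. Moving over the bar.

Emit:
jog_arm(
  rows=[
    {"dp":[-35,0,0],"turn":[0,0,0],"grip":0},
    {"dp":[-80,0,0],"turn":[0,0,0],"grip":0},
    {"dp":[-125,0,0],"turn":[0,0,0],"grip":0},
    {"dp":[-170,0,0],"turn":[0,0,0],"grip":0},
    {"dp":[-210,0,0],"turn":[0,0,0],"grip":0},
    {"dp":[-240,1,0],"turn":[0,0,0],"grip":0},
    {"dp":[-260,1,0],"turn":[0,0,0],"grip":0},
    {"dp":[-260,1,20],"turn":[0,0,0],"grip":0},
    {"dp":[-260,1,37],"turn":[0,0,0],"grip":0},
    {"dp":[-260,1,37],"turn":[0,0,0],"grip":0},
  ],
)

```text
time_s: 5.55
position: [0.5732, -0.0954, 0.2798]
tcp_rot: [[0.001, 1.0, -0.01], [1.0, -0.001, 0.003], [0.003, -0.01, -1.0]]
force: [-0.9, 0.9, -1.0]
opening: 0.004
```

```bash
python3 - <<'E'
from h import *
i,p,d=snap('side','side5')
a=p[120:270,190:390]; b=snap('scene','scene5')[1][140:290,180:380]
im=cv2.resize(np.vstack([a,b]),(400*2,600*2),interpolation=cv2.INTER_CUBIC); im=cv2.resize(np.hstack([a,b]),(800,300),interpolation=cv2.INTER_CUBIC);cv2.imwrite('pics/z5.png',im[:,:,::-1])
s=bot.read_state();print(s['time_s'],s['position'],s['force'])
E
```

```text
5.65 [ 0.57529626 -0.09573084  0.28304215] [-1.37621332  0.2149929  -0.02252385]
```

View pics/z5.png

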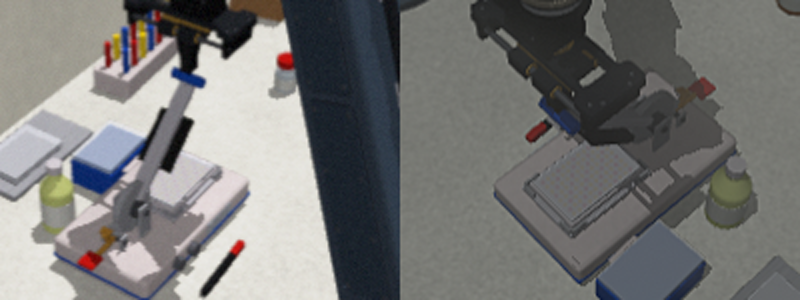

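The fingertip stands right over the bar in both views. Now I'll push down along its arc.

Emit:
jog_arm(
  rows=[
    {"dp":[0,0,6],"turn":[0,0,0],"grip":0},
    {"dp":[-1,0,11],"turn":[0,0,0],"grip":0},
    {"dp":[-7,0,18],"turn":[0,0,0],"grip":0},
    {"dp":[-14,0,27],"turn":[0,0,0],"grip":0},
    {"dp":[-20,0,35],"turn":[0,0,0],"grip":0},
    {"dp":[-20,0,35],"turn":[0,0,0],"grip":0},
  ],
)

```text
time_s: 6.25
position: [0.5755, -0.117, 0.2481]
tcp_rot: [[0.002, 1.0, -0.002], [1.0, -0.002, 0.001], [0.001, -0.002, -1.0]]
force: [-0.1, -0.9, -0.6]
opening: 0.003
```

```bash
python3 - <<'E'
from h import *
i,p,d=snap('side','side6')
a=p[120:270,190:390]; b=snap('scene','scene6')[1][140:290,180:380]
im=cv2.resize(np.hstack([a,b]),(800,300),interpolation=cv2.INTER_CUBIC);cv2.imwrite('pics/z6.png',im[:,:,::-1])
s=bot.read_state();print(s['time_s'],s['position'],s['force'])
E
```

```text
6.35 [ 0.57557181 -0.11583998  0.24861543] [-0.31147241 -0.62098648 -0.37646953]
```

View pics/z6.png

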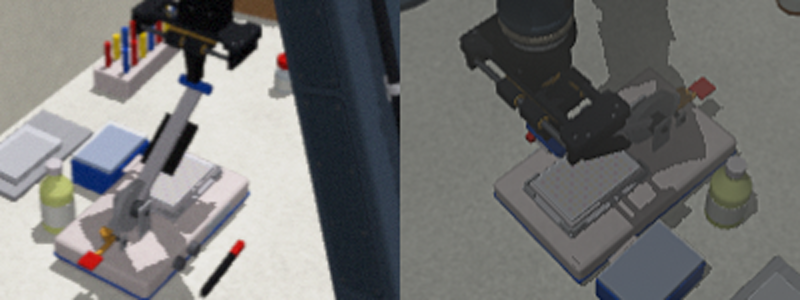

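The bar moves down with the finger. The side view shows it at (197,87) and the arm lower, with no force spike. Going on.

Emit:
jog_arm(
  rows=[
    {"dp":[-6,0,9],"turn":[0,0,0],"grip":0},
    {"dp":[-12,0,18],"turn":[0,0,0],"grip":0},
    {"dp":[-17,0,27],"turn":[0,0,0],"grip":0},
    {"dp":[-22,0,37],"turn":[0,0,0],"grip":0},
    {"dp":[-26,0,47],"turn":[0,0,0],"grip":0},
    {"dp":[-30,0,57],"turn":[0,0,0],"grip":0},
    {"dp":[-33,0,67],"turn":[0,0,0],"grip":0},
    {"dp":[-36,0,78],"turn":[0,0,0],"grip":0},
    {"dp":[-38,0,88],"turn":[0,0,0],"grip":0},
    {"dp":[-40,0,99],"turn":[0,0,0],"grip":0},
  ],
)

```text
time_s: 7.35
position: [0.5759, -0.1559, 0.1496]
tcp_rot: [[-0.0, 1.0, -0.0], [1.0, 0.0, 0.0], [0.0, -0.0, -1.0]]
force: [0.1, -1.6, 2.0]
opening: 0.007
```

```bash
python3 - <<'E'
from h import *
i,p,d=snap('side','side7')
a=p[120:270,190:390]; b=snap('scene','scene7')[1][140:290,180:380]
im=cv2.resize(np.hstack([a,b]),(800,300),interpolation=cv2.INTER_CUBIC);cv2.imwrite('pics/z7.png',im[:,:,::-1])
s=bot.read_state();print(s['time_s'],s['position'],s['force'])
E
```

```text
7.45 [ 0.574258   -0.15483282  0.14810235] [ 0.42485128  0.35325707 -0.16961078]
```

View pics/z7.png

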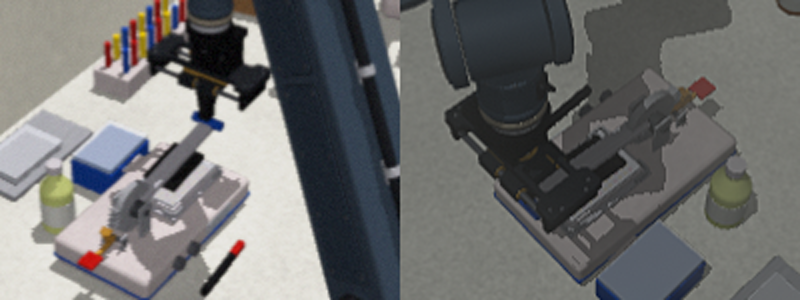

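The arm is nearly level, with about 20 mm to go, so I'll finish slowly.

Emit:
jog_arm(
  rows=[
    {"dp":[-1,0,6],"turn":[0,0,0],"grip":0},
    {"dp":[-1,0,11],"turn":[0,0,0],"grip":0},
    {"dp":[-2,0,15],"turn":[0,0,0],"grip":0},
    {"dp":[-2,0,18],"turn":[0,0,0],"grip":0},
    {"dp":[-2,0,20],"turn":[0,0,0],"grip":0},
    {"dp":[-2,0,20],"turn":[0,0,0],"grip":0},
  ],
)

```text
time_s: 8.05
position: [0.576, -0.1579, 0.1303]
tcp_rot: [[-0.0, 1.0, 0.0], [1.0, 0.0, 0.0], [0.0, 0.0, -1.0]]
force: [0.6, -0.5, -0.1]
opening: 0.007
```

Emit:
jog_arm(
  rows=[
    {"dp":[0,0,1],"turn":[0,0,0],"grip":0},
    {"dp":[0,0,2],"turn":[0,0,0],"grip":0},
    {"dp":[0,0,2],"turn":[0,0,0],"grip":0},
  ],
)

```text
time_s: 8.35
position: [0.5763, -0.1582, 0.1287]
tcp_rot: [[0.0, 1.0, 0.001], [1.0, -0.0, -0.0], [-0.0, 0.001, -1.0]]
force: [-0.3, 0.1, 0.0]
opening: 0.003
```

Emit:
jog_arm(
  rows=[
    {"dp":[0,0,1],"turn":[0,0,0],"grip":0},
    {"dp":[0,0,2],"turn":[0,0,0],"grip":0},
    {"dp":[0,0,2],"turn":[0,0,0],"grip":0},
  ],
)

```text
time_s: 8.65
position: [0.5764, -0.1582, 0.1281]
tcp_rot: [[-0.0, 1.0, 0.001], [1.0, 0.0, -0.001], [-0.001, 0.001, -1.0]]
force: [-2.4, 0.9, 9.4]
opening: 0.004
```

Emit:
jog_arm(
  rows=[
    {"dp":[0,0,1],"turn":[0,0,0],"grip":0},
    {"dp":[0,0,1],"turn":[0,0,0],"grip":0},
  ],
)

```text
time_s: 8.85
position: [0.5765, -0.1582, 0.128]
tcp_rot: [[-0.0, 1.0, 0.002], [1.0, 0.0, -0.001], [-0.001, 0.002, -1.0]]
force: [-3.6, 1.1, 13.4]
opening: 0.006
```

Emit:
jog_arm(
  rows=[
    {"dp":[0,0,-15],"turn":[0,0,0],"grip":0},
    {"dp":[0,0,-50],"turn":[0,0,0],"grip":0},
    {"dp":[0,0,-90],"turn":[0,0,0],"grip":0},
    {"dp":[0,0,-130],"turn":[0,0,0],"grip":0},
    {"dp":[0,0,-170],"turn":[0,0,0],"grip":0},
    {"dp":[0,0,-200],"turn":[0,0,0],"grip":0},
    {"dp":[0,0,-200],"turn":[0,0,0],"grip":0},
  ],
)

```text
time_s: 9.55
position: [0.5785, -0.159, 0.3309]
tcp_rot: [[-0.0, 1.0, 0.01], [1.0, 0.0, -0.005], [-0.005, 0.01, -1.0]]
force: [0.7, 0.0, 0.9]
opening: 0.008
```

```bash
python3 - <<'E'
from h import *
ims=[]
for n in('side','scene','wrist'):
    i,p,d=snap(n,n+'9'); P=grid(i,d); ims.append(p)
    hsv=cv2.cvtColor(p,cv2.COLOR_RGB2HSV); H,S,V=[hsv[...,k].astype(int) for k in range(3)]
    for nm,m in(('red',((H<8)|(H>172))&(S>150)&(V>60)&(P[...,2]>.05)&(P[...,1]>.1)),('blue',(H>100)&(H<125)&(S>130)&(V>50)&(P[...,2]>.09)&(P[...,1]<0)&(P[...,0]<.63))):
        m=m&(P[...,0]<.7)&(P[...,0]>.5)&(abs(P[...,1])<.3)
        if m.sum()>10:
            q=P[m]; print(n,nm,m.sum(),np.median(q,0).round(4),np.percentile(q,3,0).round(4),np.percentile(q,97,0).round(4))
a=ims[0][150:290,190:370]; b=ims[1][150:290,190:370]
im=cv2.resize(np.hstack([a,b]),(800,311),interpolation=cv2.INTER_CUBIC);cv2.imwrite('pics/z9.png',im[:,:,::-1])
s=bot.read_state();print(s['time_s'],s['position'],s['force'])
E
```

```text
side red 71 [0.5767 0.1636 0.0711] [0.5652 0.1476 0.0669] [0.5894 0.1777 0.0758]
side blue 58 [ 0.572  -0.1539  0.1151] [ 0.5493 -0.1603  0.1067] [ 0.5985 -0.1471  0.1205]
scene blue 111 [ 0.5796 -0.1623  0.1151] [ 0.5532 -0.1677  0.1096] [ 0.6018 -0.1547  0.1183]
wrist blue 491 [ 0.5744 -0.1562  0.1159] [ 0.5489 -0.1628  0.1128] [ 0.5989 -0.1371  0.4176]
9.7 [ 0.57520375 -0.15756279  0.32441121] [-0.16903441 -0.51657379 -0.47213275]
```

View pics/z9.png

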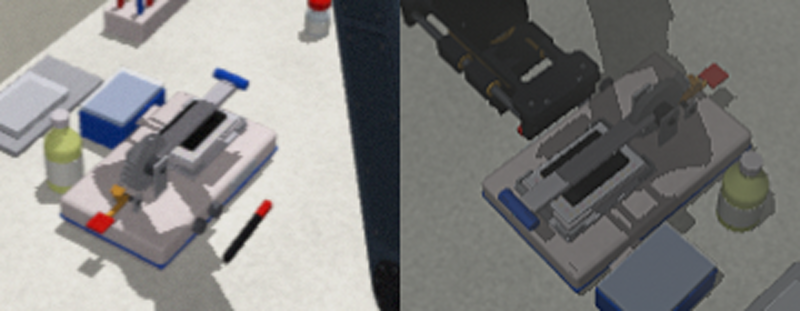

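View pics/scene9.png

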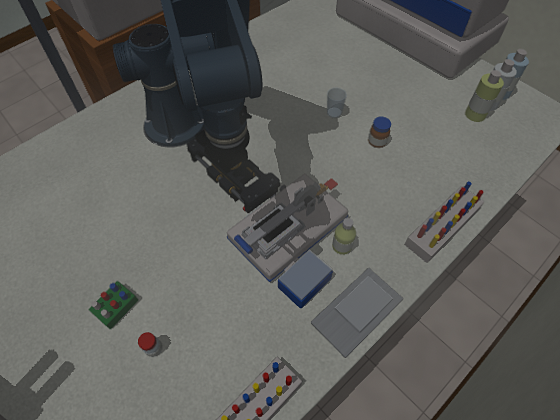

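The arm is level: the bar top is at z ≈ 0.116 (0.117 nominal) and y ≈ -0.158. The pad is still down at z 0.071. The plate is in its nest under the clamp, the bystanders look unmoved, and the robot is clear of everything. Handing in.

```bash
python3 -c "
from rig import bot
print(bot.hand_in())"
```

```text
the job is handed in; nothing more can be done
None
```

The microplate is clamped and the job is handed in at about 9.7 s on the robot's clock. With the fingers shut, I pressed the red pawl pad to its stop. I then lifted clear, went over to the bar and pushed it down its arc to its stop, and backed off about 200 mm above it.

- **Pawl:** At the stop the reading was 12.7 N, with only 0.2 mm of movement for 2 mm commanded. After I let go, the cameras put the pad level at z ≈ 0.071–0.072 m (nominal 0.072), and it was still there after the clamping.
- **Clamp arm:** No force spike was read as the arm came down past the teeth. At its stop the reading was 13.4 N. The bar top is now at z ≈ 0.116 m (nominal 0.117), so the arm is level.
- **Other things:** By eye, the plate is still in its nest and the bystanders look unmoved; I did not measure them again. The marker is mostly hidden by the gripper in the last scene view but shows in the side view.
- **Disagreements:** The cameras and my estimate of the shaker's position differed by 2–3 mm, which made no difference here. No check failed.

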